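Fit the tube rotor on the mini centrifuge

ROBOT

A 7-joint arm with a two-finger parallel gripper is mounted at the origin on the work surface. World frame = base frame: x ahead of the robot, y to its left, z up, the work surface at z = 0. Lengths are in m, angles in rad, forces in N, time in s.
With the tool pointing down it reaches from about 0.425 to 0.875 m from the base axis. Payload 8.4 kg.
Tool frame: the origin (TCP) lies at the very end of the fingers, on their centre line; the grasp point (between the pads) lies arm.grasp_offset behind it (arm.grasp_offset is the distance from the TCP to the grasp point, in m); z points along the fingers, y is the line along which they close (so a half turn about z gives the same grasp; the last joint's range is limited). The gripper opens to 87 mm and grips with 3 to 60 N. Pads are 19 mm wide; open, the fingers measure 117 mm over their backs; the gripper's body (75 mm by 190 mm) begins 51 mm behind the grasp point.
Start: joints at [-1.43, 0.333, 0.04, 1.465, -0.013, 1.343, -0.059], TCP at [0.154, 0.631, 0.223] pointing down, gripper open.
Joint ranges: [-2.58, 2.58], [-0.38, 2.09], [-1.3, 1.39], [0.25, 2.4], [-1.5, 4.64], [0.08, 2.09], [-2.65, 2.65]. Speed limits (rad/s): [2.22, 2.22, 2.79, 2.79, 3.14, 3.14, 3.14].

INTERFACE

Orientations are given as [roll, pitch, yaw] about the fixed x, y, z axes, in that order (R = Rz(yaw) Ry(pitch) Rx(roll)).
In Python, from workcell import telemetry, vision, arm, models gives the robot as it stands.
- The arm moves only by the tool arm_command, never from a script. Its argument "motion" is a list of rows, each a list of 3 entries, a list of its own where there are three numbers: the shift along the tool's x, y, z in cm, then the turn, a rotation vector about the tool's x, y, z in degrees, then the opening in per cent of the stroke, from 0 (shut) to 100 (fully open). In form: [[[x, y, z], [ax, ay, az], jaw], ...]. A call has 1 to 10 rows; each row shifts and turns the commanded pose from where the row before left it, along the tool's axes as they then stand; what a row does not reach is not made up. A row lasts 1/8 s, in which the tool goes at most 62.5 mm and 10.7 degrees, less where a joint would pass 70% of its speed; a pose out of reach is approached as far as the arm can. A call with a gripper value outside its range is refused whole. The fingers move at their own pace and stop on an object; the grip force is fixed at half the most. Time passes only in rows, so rows that do not move let the fingers close. It gives the time, the measured TCP pose, the force, the opening and the grip force at its end, in the units of the state.
- telemetry.sense(): the state, without advancing time (a new reading comes with each control period).
- vision.get_image(name): name is "scene" or "top" or "wrist"; returns a dict with "pixels" (420x560x3 uint8, red, green, blue), "fx", "fy", "cx", "cy" (pixels), "rvec" (rotation vector, rad) and "tvec" (3), from world to camera coordinates, as OpenCV has them; the wrist camera has in their place "mount" (4x4, takes a point from camera to tool coordinates, whose origin is the TCP and whose axes are the flange's). Camera axes: x right, y down, z forward; pixel columns grow to the right and rows downward; lengths in m; the calibration is good to about 2 mm. The wrist camera is an equidistant fisheye: a pixel r from the principal point sees the ray r / f radians off the axis. A picture is of the moment at which its call begins: read the wrist's pose just before it. There is no depth.
- arm.close_job(): hands the job in; it is judged then, once.
Trained networks look in a picture, given as the dict that the camera call returned (one of the last four; its "shot" number tells which), for a name from the list of things; names that differ only in an ending like _2 or _b are one class to them, and where a whole thing is asked for, a point or a joint stands for the part that bears it (a point fixed in the world has none). Each returns a list of dicts, best first, with "p" (0 to 1); they miss things now and then, are a little off and sometimes report something else, mostly with a low value. They report only what shows in the picture. A call takes as long as a camera call. They do not tell look-alikes from the thing itself.
- models.trace(query, picture): "region" (420x560 bool, what is visible of it) and "centre" ([column, row] in pixels, amid what is visible of it).
The state is a dict: "clock": time; "qpos": joint angles; "qvel": joint speeds; "joint_torque": joint torques, N m; "position": TCP position; "eef_rot": TCP orientation; "force": force on the tool from outside, world axes, zero at the start; "torque": the same for the moment, N m; "opening": finger opening in m; "grip_force": force on a finger pad.
Only numpy, scipy, OpenCV 4.12 (cv2) and the standard library are available. Lean on these libraries where they do the work, as an engineer would, in place of code of your own. Each camera call takes 0.05 s, during which the arm holds its last target. There are 200 camera calls.

TASK

Take the blue eight-place tube rotor off its slanted peg on the draining rack and slide it over the upright drive spindle of the mini centrifuge, knob up, lowering it gently without letting it drop, until it sits level and fully home on the spindle's shoulder; then let go of it. Leave the pale strip rotor on its own peg and everything else on the bench where it is.

Things in the scene. Friction and masses are not known exactly. Their poses are not given: they have to be found in the camera images.
- rotor_knob (a point): Grip point of the blue tube rotor: on its axis, 50 mm above its underside and 12 mm below the top of its black ribbed knob (26 mm diameter, standing from 28 to 62 mm above the underside). z is the rotor's axis, pointing out of the knob's top. At the start the axis leans 28 degrees from vertical, towards the rack's front.
- rotor: The blue round tube rotor, 86 mm across, eight dark holes, 0.13 to 0.25 kg. Origin: centre of its underside; z as rotor_knob. Flat foot 60 mm across, rim (86 mm) 13 to 17 mm up, top sloping to 28 mm up at the knob. A 14.4 mm bore runs right through, widened to 20 mm at its lower mouth. It starts on either of the rack's slanted pegs, underside flat on the board.
- spindle_seat (a point): Centre of the flat shoulder (26 mm across) on which the rotor's underside must rest, 66 mm above the bench on the spindle's axis; z up. The fixed steel spindle, 12 mm diameter, rises 46 mm above this point, its last 7 mm tapering to 5.6 mm. Around it is an open bowl, 115 mm across, rim 17 mm above this point, floor 16 mm below.
- centrifuge: White mini centrifuge, fixed; 176 x 156 mm, 83 mm high at the bowl's rim, control nose reaching 120 mm from the spindle to its front (-x of the body). Its clear domed lid stands open at the back (+x), rising to about 240 mm above the bench, more than 80 mm behind the spindle's axis. Origin: on the bench under the spindle.
- rack: White draining rack, fixed. Its board, 128 x 285 mm, slopes 28 degrees, low at the front (-x of the body), about 90 mm high at the back. Two blue pegs, 12 mm diameter, 30 mm long, stand square to the board, so lean 28 degrees from vertical to the front; their feet are 56 mm above the bench at x 0, y +67.5 and -67.5 mm. Origin: on the bench, midway between the pegs.
- strip_knob (a point): The other rotor, to be left alone: a pale bar-shaped strip rotor, 90 x 46 x 16 mm, with a grey knob of the same size as the blue rotor's; this point is on its axis, 12 mm below the knob's top. It sits on the rack's other peg.
- petri: Closed round culture dish, pink, 60 mm diameter, 15 mm high, lying on the bench. Origin at its underside.
- flask: Small clear culture flask lying flat, about 100 by 46 by 25 mm, blue cap. Origin at its underside.
- media: Bottle of pink medium with an orange cap, 64 mm diameter, 150 mm high. Origin at its underside.
- pipette: Pale pipette lying on the bench, about 310 mm long and 24 mm high. Origin at its underside.
There are look-alikes about, which are no part of the job. There is more than one size of the rotor; the job needs the middle-sized.

How it is judged:
By the outcome, as a careful person would: the job done as asked, in the order asked, and still so for the second after the job is handed in, with the robot touching nothing.
It also fails if it takes over 56 s, if anything falls off the work surface, if the arm or the gripper's body presses on something with over 40 N, if the wrist force passes 120 N, or if a joint passes its speed limit or range.

## Working session

There is one attempt and no reset: what is moved stays moved. The work goes in short steps, Python scripts to look and compute and a tool call to move; the robot and the scene stay as the last step left them, time stands still between calls to the robot, and variables do not carry over. Pictures are saved under pics/ and viewed, at most 10 in all, crops included, and the job is handed in when it is done.

Besides the shell and the picture viewer there is one more tool, called after "Call:" as name(argument=value, ...) on one line, values as JSON. arm_command: Moves the arm, as the interface text tells. Its arguments: {"type":"object","properties":{"motion":{"type":"array","items":{"type":"array"}}},"required":["motion"]}

```bash
ls; mkdir -p pics
cat > h.py <<'E'
import numpy as np, cv2
from scipy.spatial.transform import Rotation as R
from workcell import telemetry, vision, arm, models
def save(im,n,crop=None,s=1):
    p=im["pixels"][:,:,::-1]
    if crop: x0,y0,x1,y1=crop; p=p[y0:y1,x0:x1]
    cv2.imwrite("pics/"+n,cv2.resize(p,None,fx=s,fy=s,interpolation=cv2.INTER_CUBIC))
E
python3 - <<'E'
from h import *
s=telemetry.sense(); print(s, arm.grasp_offset)
a=vision.get_image("scene"); b=vision.get_image("top")
for n,i in(("scene",a),("top",b)):
    print(n,{k:v for k,v in i.items() if k!="pixels"})
    for q in("rotor","rotor_knob","centrifuge","rack","strip_knob","spindle_seat"):
        print(q,[(round(d["p"],2),np.round(d["centre"]),d["region"].sum()) for d in models.trace(q,i)])
p=np.hstack([a["pixels"],b["pixels"]])[:,:,::-1]
save(a,"scene.png");save(b,"top.png")
E
```

```text
pics
{'clock': 0.0, 'qpos': array([-1.4302103 ,  0.33391147,  0.03984258,  1.46628418, -0.0133919 ,
        1.3432942 , -0.05849651]), 'qvel': array([-0.00063453, -0.00084901,  0.00018015, -0.00100149, -0.00073027,
        0.00243671,  0.00026505]), 'joint_torque': array([-2.11616302e-04, -6.56348848e+01,  1.33504629e+00, -4.03818297e+01,
       -5.98182064e-02,  4.47668578e-02,  1.69897630e-04]), 'position': array([0.15427195, 0.63093782, 0.22165216]), 'eef_rot': array([-3.13996464e+00,  1.08464780e-04,  2.90182415e+00]), 'force': array([-0.26987819,  0.04021058, -0.11990791]), 'torque': array([0.02286093, 0.00184365, 0.01330745]), 'grip_force': 0.0, 'opening': 0.08712376759508363} 0.0187
scene {'fx': 445.1024697512467, 'fy': 445.1024697512467, 'cx': 274.9049496507897, 'cy': 199.11796480729424, 'rvec': array([ 2.32529054,  0.66506691, -0.25322598]), 'tvec': array([-0.43404094, -0.1531171 ,  1.2716255 ]), 'shot': 1}
rotor [(0.92, array([287., 239.]), np.int64(514)), (0.88, array([250., 276.]), np.int64(1022)), (0.59, array([208., 224.]), np.int64(1833))]
rotor_knob [(0.8, array([291.
[... 548 characters left out ...]
tvec': array([0.00534436, 0.50716403, 1.09903891]), 'shot': 2}
rotor [(0.9, array([366., 168.]), np.int64(923)), (0.64, array([306., 170.]), np.int64(441)), (0.59, array([340., 238.]), np.int64(1989)), (0.58, array([284., 221.]), np.int64(426))]
rotor_knob [(0.98, array([343., 234.]), np.int64(1935)), (0.91, array([368., 166.]), np.int64(927)), (0.57, array([310., 169.]), np.int64(476))]
centrifuge [(0.95, array([183., 155.]), np.int64(7824)), (0.67, array([169., 268.]), np.int64(603))]
rack [(0.87, array([395., 156.]), np.int64(4390))]
strip_knob [(0.65, array([421., 160.]), np.int64(673)), (0.6, array([284., 119.]), np.int64(705))]
spindle_seat [(0.55, array([180., 154.]), np.int64(7778))]
```

View pics/scene.png

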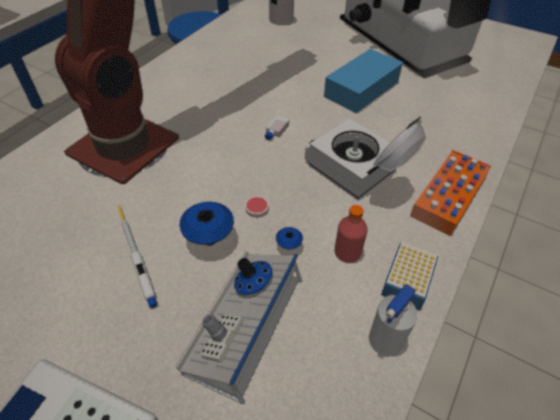

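View pics/top.png

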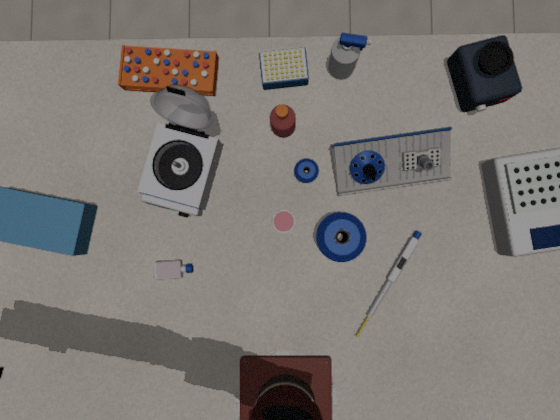

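Candidates for the rotor are the one on the rack peg (scene 250,276; top 366,168), a large one on the bench (scene 208,224; top 340,238), and a small one on the bench (scene 288,238; top 306,170). I choose the one on the rack, since the blue rotor starts on a slanted peg and is the middle size. A close crop will check this.

Run:
```python
from h import *
a=cv2.imread("pics/scene.png");b=cv2.imread("pics/top.png")
f=lambda p,x,y,w,h:cv2.resize(p[y:y+h,x:x+w],(400,300),interpolation=cv2.INTER_CUBIC)
cv2.imwrite("pics/comp.png",np.vstack([np.hstack([f(a,200,240,100,75),f(b,330,120,133,100)]),np.hstack([f(a,300,110,100,75),f(b,130,120,100,75)])]))
```

```text
(no output)
```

View pics/comp.png

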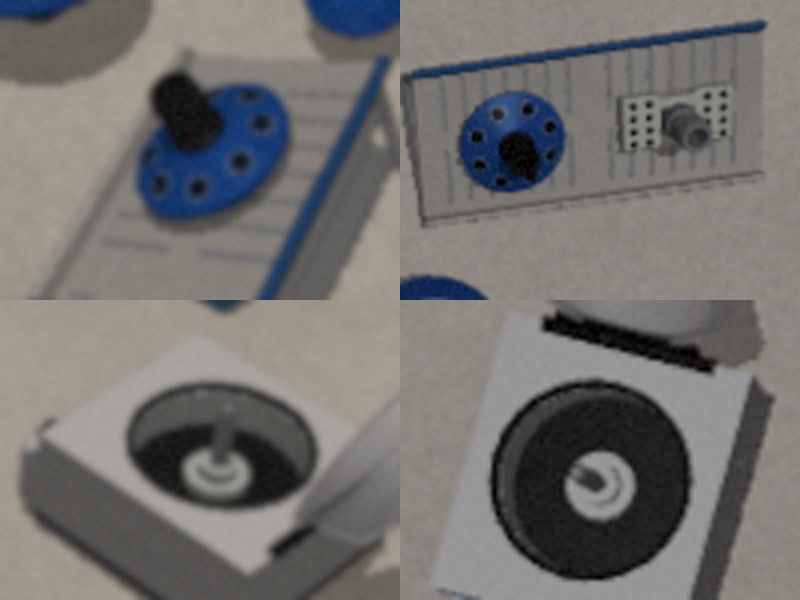

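The crop confirms it: a blue eight-hole rotor with a black knob on the rack's left peg, and the pale strip on the right peg. The bowl rim centre is at about scene (355.5,146), top (177.7,165).

```bash
cat >> h.py <<'E'
def proj(c,P):
    return cv2.projectPoints(np.atleast_2d(P).astype(float),c["rvec"],c["tvec"],np.array([[c["fx"],0,c["cx"]],[0,c["fy"],c["cy"]],[0,0,1]]),None)[0][:,0]
def ray(c,u,z):
    Rm=cv2.Rodrigues(c["rvec"])[0]; o=-Rm.T@c["tvec"]
    d=Rm.T@np.array([(u[0]-c["cx"])/c["fx"],(u[1]-c["cy"])/c["fy"],1]); return o+d*(z-o[2])/d[2]
E
python3 - <<'E'
from h import *
from scipy.optimize import least_squares
a=vision.get_image("scene"); b=vision.get_image("top")
for c,u,z in((a,(355.5,146.2),.083),(b,(177.7,165),.083),(a,(357.5,135.5),.112),(b,(173.7,163),.112),(a,(354.2,153.7),.066),(b,(180,166),.066)): print("spindle",z,ray(c,u,z).round(4))
r0,r1=ray(b,(334,145),.092),ray(b,(451.6,128.3),.092); print("rail",r0,r1,np.linalg.norm(r1-r0))
d=r0-r1; yaw=np.arctan2(-d[0],d[1]); print("yaw",np.degrees(yaw))
def ax(y): return np.array([-np.sin(.4887)*np.cos(y),-np.sin(.4887)*np.sin(y),np.cos(.4887)])
def f(p):
    foot=np.array([p[0],p[1],.056]); A=ax(yaw)
    return np.r_[proj(a,foot+.015*A)[0]-(253.3,277.7),proj(b,foot+.015*A)[0]-(367.2,167),proj(a,foot+.062*A)[0]-(243,263)]
s=least_squares(f,[.6,-.2]); print(s.x,s.fun.round(1)); A=ax(yaw)
foot=np.array([*s.x,.056]);print("axis",A,"knob",foot+.05*A,"mid rail", (r0+r1)/2)
E
```

```text
spindle 0.083 [0.5957 0.2566 0.083 ]
spindle 0.083 [0.5914 0.258  0.083 ]
spindle 0.112 [0.5934 0.2643 0.112 ]
spindle 0.112 [0.5918 0.2598 0.112 ]
spindle 0.066 [0.599  0.2471 0.066 ]
spindle 0.066 [0.5915 0.2568 0.066 ]
rail [ 0.63565544 -0.12123799  0.092     ] [ 0.6736279  -0.40205596  0.092     ] 0.2833736819329031
yaw 7.700877067823332
[ 0.59373749 -0.20336596] [ 0.1  0.1  0.3 -0.6 -0.4 -0.7]
axis [-0.4652443  -0.06291075  0.88294393] knob [ 0.57047527 -0.2065115   0.1001472 ] mid rail [ 0.65464167 -0.26164698  0.092     ]
```

```bash
cat >> h.py <<'E'
def tool():
    s=telemetry.sense(); return np.array(s["position"]),R.from_euler("xyz",s["eef_rot"])
def plan(p,Rt,p0=None,R0=None):
    if p0 is None: p0,R0=tool()
    print("shift cm(tool0)",(R0.inv().apply(np.array(p)-p0)*100).round(2),"then turn deg",np.degrees((R0.inv()*Rt).as_rotvec()).round(2))
def frame(y,z):
    z=np.array(z)/np.linalg.norm(z); y=np.array(y)-np.dot(y,z)*z; y/=np.linalg.norm(y)
    return R.from_matrix(np.c_[np.cross(y,z),y,z])
c=np.radians(-14.7); RC=frame([-np.sin(c),np.cos(c),0],[0,0,-1])
ya=np.radians(7.7); A=np.array([-np.sin(.4887)*np.cos(ya),-np.sin(.4887)*np.sin(ya),np.cos(.4887)])
RR=frame([-np.sin(ya),np.cos(ya),0],-A)
def wproj(im,p,Rt,P):
    M=im["mount"]; X=np.linalg.inv(M)@np.r_[Rt.inv().apply(np.array(P)-p),1]
    th=np.arctan2(np.hypot(X[0],X[1]),X[2]); ph=np.arctan2(X[1],X[0])
    return np.array([im["cx"]+im["fx"]*th*np.cos(ph),im["cy"]+im["fy"]*th*np.sin(ph)])
def wray(im,p,Rt,u,z):
    d=np.array([(u[0]-im["cx"])/im["fx"],(u[1]-im["cy"])/im["fy"]]); th=np.hypot(*d); d=d/th
    M=im["mount"]; v=Rt.apply(M[:3,:3]@np.array([np.sin(th)*d[0],np.sin(th)*d[1],np.cos(th)])); o=p+Rt.apply(M[:3,3])
    return o+v*(z-o[2])/v[2]
E
python3 - <<'E'
from h import *
p,Rt=tool()
im=vision.get_image("wrist"); print({k:v for k,v in im.items() if k!="pixels"})
plan([.56,.25,.33],RC)
print("tool axes",Rt.as_matrix().round(2))
E
```

```text
{'fx': 325.19226210127806, 'fy': 325.19226210127806, 'cx': 281.1838927790353, 'cy': 208.96081279826245, 'mount': array([[-1.05970851e-04, -9.57243959e-01, -2.89281855e-01,
         7.95167597e-02],
       [ 9.99999929e-01, -2.05662834e-04,  3.14221788e-04,
         5.09179749e-04],
       [-3.60281435e-04, -2.89281801e-01,  9.57243913e-01,
        -1.62208895e-01],
       [ 0.00000000e+00,  0.00000000e+00,  0.00000000e+00,
         1.00000000e+00]]), 'shot': 5}
shift cm(tool0) [-48.46 -27.41 -10.74] then turn deg [-0.   -0.    0.96]
tool axes [[-0.97  0.24  0.  ]
 [ 0.24  0.97 -0.  ]
 [-0.   -0.   -1.  ]]
```

Call:
arm_command(motion=[[[0,0,-5.4],[0,0,0.5],100],[[0,0,-5.4],[0,0,0.5],100],[[-6,-3.4,0],[0,0,0],100],[[-6,-3.4,0],[0,0,0],100],[[-6,-3.4,0],[0,0,0],100],[[-6,-3.4,0],[0,0,0],100],[[-6,-3.4,0],[0,0,0],100],[[-6,-3.4,0],[0,0,0],100],[[-6,-3.4,0],[0,0,0],100],[[-6,-3.4,0],[0,0,0],100]])

```text
clock: 2.1
position: [0.5135, 0.2807, 0.3309]
eef_rot: [3.141, 0.0, 2.885]
force: [0.5, 0.6, 0.0]
opening: 0.0872
grip_force: 0.0
```

Call:
arm_command(motion=[[[0,0,0],[0,0,0],100],[[0,0,0],[0,0,0],100]])

```text
clock: 2.35
position: [0.5122, 0.2826, 0.3305]
eef_rot: [3.141, -0.0, 2.884]
force: [0.9, 0.1, 0.6]
opening: 0.0868
grip_force: 0.0
```

Run:
```python
from h import *
p,Rt=tool(); im=vision.get_image("wrist"); print(p)
for z in(.066,.083,.112): print(z,wproj(im,p,Rt,[.5935,.2585,z]))
save(im,"w1.png",s=1.4)
np.savez("w1.npz",p=p,q=Rt.as_quat(),**im)
```

```text
[0.51216269 0.28256901 0.33048745]
0.066 [278.86562367 233.15156521]
0.083 [278.78825028 237.64993523]
0.112 [278.64334705 246.11268196]
```

View pics/w1.png

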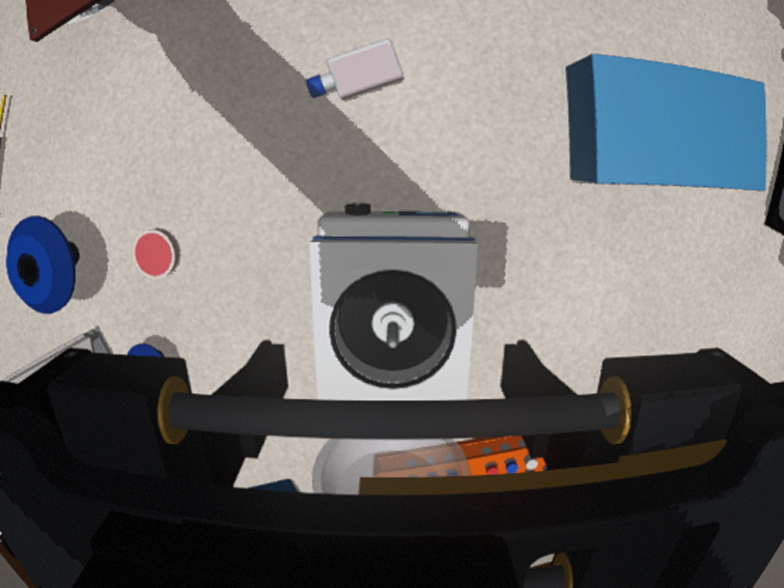

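The wrist view shows the spindle shoulder at about (280,230), the spindle tip at (280,244.5) and the bowl rim centre at (280.7,234.3) in raw pixels. The tool yaw is square to the centrifuge.

Run:
```python
from h import *
d=np.load("w1.npz"); p=d["p"];Rt=R.from_quat(d["q"]); im={k:d[k] for k in("fx","fy","cx","cy","mount")}
for u,z in(((280,230),.066),((280.7,234.3),.083),((280,244.5),.112)): print(wray(im,p,Rt,u,z))
foot=np.array([.5937,-.2034,.056])
plan(foot+.13*A,RR); print(foot+.13*A)
```

```text
[0.58933256 0.26125161 0.066     ]
[0.58944255 0.26225146 0.083     ]
[0.59177902 0.26074134 0.112     ]
shift cm(tool0) [-14.62 -47.34  15.95] then turn deg [ -5.44 -27.67 -21.91]
[ 0.53321812 -0.21157747  0.17078271]
```

Call:
arm_command(motion=[[[-1.8,-5.9,0],[0,0,0],100],[[-1.8,-5.9,0],[0,0,0],100],[[-1.8,-5.9,0],[0,0,0],100],[[-1.8,-5.9,0],[0,0,0],100],[[-1.8,-5.9,0],[0,0,0],100],[[-1.8,-5.9,0],[0,0,0],100],[[-1.8,-5.9,0],[0,0,0],100],[[-1.8,-5.9,0],[0,0,0],100],[[0,0,0],[-1.4,-6.9,-5.5],100],[[0,0,0],[-1.4,-6.9,-5.5],100]])

```text
clock: 3.65
position: [0.5325, -0.21, 0.3299]
eef_rot: [3.118, 0.246, 3.079]
force: [0.0, -0.2, 1.9]
opening: 0.0868
grip_force: 0.0
```

Call:
arm_command(motion=[[[0,0,0],[-1.3,-6.9,-5.5],100],[[0,0,0],[-1.3,-6.9,-5.5],100],[[0,0,0],[0,0,0],100]])

```text
clock: 4.03
position: [0.5303, -0.21, 0.3307]
eef_rot: [3.14, 0.49, -3.008]
force: [-0.2, 0.5, 0.1]
opening: 0.0871
grip_force: 0.0
```

Run:
```python
from h import *
foot=np.array([.5937,-.2034,.056])
print(tool()[0],telemetry.sense()["qpos"].round(2))
plan(foot+.13*A,RR)
```

```text
[ 0.53029792 -0.21000152  0.33070299] [-0.45 -0.3   0.75  1.89 -0.01  1.03  2.04]
shift cm(tool0) [ 7.29 -0.22 14.24] then turn deg [ 0.09  0.08 -0.04]
```

Call:
arm_command(motion=[[[2.4,-0.1,4.7],[0,0,0],100],[[2.4,-0.1,4.7],[0,0,0],100],[[2.4,0,4.7],[0,0,0],100],[[0,0,0],[0,0,0],100],[[0,0,0],[0,0,0],100]])

```text
clock: 4.65
position: [0.536, -0.2123, 0.1744]
eef_rot: [-3.139, 0.488, -3.006]
force: [1.0, -0.2, 0.1]
opening: 0.0865
grip_force: 0.0
```

Run:
```python
from h import *
p,Rt=tool(); im=vision.get_image("wrist"); print(p,telemetry.sense()["qpos"].round(2))
foot=np.array([.5937,-.2034,.056]); pp=im["pixels"]
im["pixels"]=pp=pp.copy()
t=np.linspace(0,2*np.pi,60); x,y=RR.as_matrix()[:,0],RR.as_matrix()[:,1]
for h,r,c in((.0615,.013,(255,255,0)),(.015,.043,(255,0,0)),(.030,.013,(0,255,0))):
    q=np.array([wproj(im,p,Rt,foot+h*A+r*(np.cos(a)*x+np.sin(a)*y)) for a in t])
    cv2.polylines(pp,[(q*16).astype(np.int32)],True,c,1,cv2.LINE_AA,4); print(h,q.mean(0).round(1))
save(im,"w2.png",s=1.4)
```

```text
[ 0.53600712 -0.21229127  0.17443756] [-0.56 -0.15  0.98  2.12 -0.2   0.7   2.28]
0.0615 [282.2 214.9]
0.015 [282.1 197.5]
0.03 [282.1 203.4]
```

View pics/w2.png

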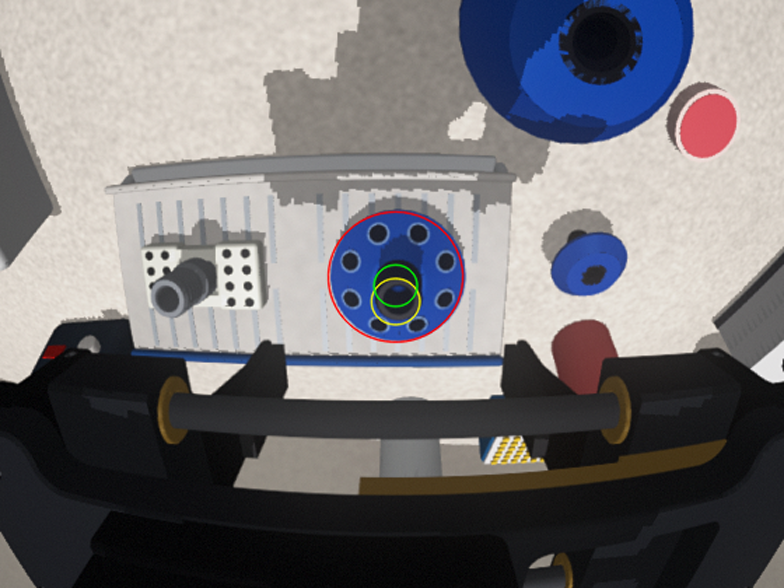

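The overlay from the estimate lies on the rotor: the rim circle (red) matches at about (282,197) and the knob at (282,215). No correction is needed, so I move in.

Run:
```python
from h import *
foot=np.array([.5937,-.2034,.056])
plan(foot+.032*A,RR)
```

```text
shift cm(tool0) [ 0.46  0.17 10.04] then turn deg [-0.12  0.07  0.07]
```

Call:
arm_command(motion=[[[0.4,0.2,2],[0,0,0],100],[[0,0,2],[0,0,0],100],[[0,0,2],[0,0,0],100],[[0,0,2],[0,0,0],100],[[0,0,0],[0,0,0],100],[[0,0,0],[0,0,0],100]])

```text
clock: 5.45
position: [0.5653, -0.2083, 0.1087]
eef_rot: [-3.137, 0.49, -3.006]
force: [0.2, 0.6, 0.7]
opening: 0.0873
grip_force: 0.0
```

Run:
```python
from h import *
foot=np.array([.5937,-.2034,.056])
s=telemetry.sense();print(s["qpos"].round(2),s["force"].round(1))
plan(foot+.032*A,RR)
```

```text
[-0.44  0.11  0.93  2.14 -0.64  0.61  2.64] [0.2 0.6 0.7]
shift cm(tool0) [-0.07  0.12  2.81] then turn deg [-0.26  0.09  0.04]
```

Joint 7 reads 2.64, almost at its 2.65 limit. I'll turn the tool +36° about its own z. The knob is round, so this doesn't affect the grasp and it frees the joint.

Call:
arm_command(motion=[[[0,0,0],[0,0,9],100],[[0,0,0],[0,0,9],100],[[0,0,0],[0,0,9],100],[[0,0,0],[0,0,9],100],[[0,0,0],[0,0,0],100]])

```text
clock: 6.08
position: [0.5653, -0.2069, 0.1082]
eef_rot: [2.842, 0.393, 2.59]
force: [0.0, -1.1, 0.3]
opening: 0.0868
grip_force: 0.0
```

Run:
```python
from h import *
foot=np.array([.5937,-.2034,.056])
s=telemetry.sense();print(s["qpos"].round(2),s["force"].round(1))
plan(foot+.032*A,RR*R.from_euler("z",36,degrees=True))
```

```text
[-0.52  0.12  1.02  2.14 -0.67  0.62  2.04] [ 0.  -1.1  0.3]
shift cm(tool0) [-0.07  0.02  2.75] then turn deg [-0.11  0.17  0.19]
```

Call:
arm_command(motion=[[[-0.1,0,1],[0,0,0],100],[[0,0,1],[0,0,0],100],[[0,0,0.7],[0,0,0],100],[[0,0,0],[0,0,0],100],[[0,0,0],[0,0,0],100]])

```text
clock: 6.7
position: [0.578, -0.2063, 0.0839]
eef_rot: [2.843, 0.392, 2.589]
force: [-0.6, 0.5, 0.6]
opening: 0.0867
grip_force: 0.0
```

Run:
```python
from h import *
foot=np.array([.5937,-.2034,.056])
s=telemetry.sense();print(s["qpos"].round(2),s["force"].round(1))
plan(foot+.032*A,RR*R.from_euler("z",36,degrees=True))
```

```text
[-0.45  0.21  0.96  2.14 -0.82  0.61  2.16] [-0.6  0.5  0.6]
shift cm(tool0) [-0.03  0.13  0.01] then turn deg [-0.2   0.12  0.13]
```

Call:
arm_command(motion=[[[0,0.1,0],[0,0,0],60],[[0,0,0],[0,0,0],40],[[0,0,0],[0,0,0],30],[[0,0,0],[0,0,0],0],[[0,0,0],[0,0,0],0],[[0,0,0],[0,0,0],0],[[0,0,0],[0,0,0],0],[[0,0,0],[0,0,0],0]])

```text
clock: 7.7
position: [0.5783, -0.2052, 0.0837]
eef_rot: [2.843, 0.392, 2.589]
force: [0.4, 0.1, 0.0]
opening: 0.0251
grip_force: 30.0
```

Run:
```python
from h import *
foot=np.array([.5937,-.2034,.056])
s=telemetry.sense();print(s["force"].round(1),s["torque"].round(2),s["opening"],s["grip_force"])
plan(foot+.032*A,RR*R.from_euler("z",36,degrees=True))
```

```text
[0.4 0.1 0. ] [-0.08  0.54  0.05] 0.025084888150039692 29.99895615816058
shift cm(tool0) [-0.07  0.02 -0.03] then turn deg [-0.2   0.09  0.1 ]
```

Gripped: opening 25 mm, 30 N. Now I lift along the peg.

Call:
arm_command(motion=[[[0,0,-0.5],[0,0,0],0],[[0,0,-1],[0,0,0],0],[[0,0,-1],[0,0,0],0],[[0,0,-1],[0,0,0],0],[[0,0,-1],[0,0,0],0],[[0,0,-1.5],[0,0,0],0],[[0,0,0],[0,0,0],0]])

```text
clock: 8.57
position: [0.5507, -0.209, 0.1377]
eef_rot: [2.84, 0.393, 2.588]
force: [0.2, 0.9, -1.6]
opening: 0.0255
grip_force: 30.0
```

Run:
```python
from h import *
s=telemetry.sense();print(s["force"].round(1),s["torque"].round(2),s["opening"],s["grip_force"],s["qpos"].round(2))
p,Rt=tool(); print("up in tool",Rt.inv().apply([0,0,1]).round(3))
sp=np.array([.5915,.260,.066])
plan(sp+[0,0,.032+.09],RC)
```

```text
[ 0.2  0.9 -1.6] [-0.09  0.68  0.04] 0.02550283324527018 29.996221583642182 [-0.59 -0.02  1.06  2.14 -0.43  0.64  1.85]
up in tool [-0.383  0.274 -0.882]
shift cm(tool0) [17.65 43.92  0.29] then turn deg [ 13.57  24.67 -13.3 ]
```

Call:
arm_command(motion=[[[-1.3,0.9,-2.9],[0,0,0],0],[[-1.3,0.9,-2.9],[0,0,0],0],[[-1.3,0.9,-2.9],[0,0,0],0],[[0,0,0],[3.4,6.2,-3.3],0],[[0,0,0],[3.4,6.2,-3.3],0],[[0,0,0],[3.4,6.2,-3.3],0],[[0,0,0],[3.4,6.1,-3.4],0],[[0,0,0],[0,0,0],0],[[0,0,0],[0,0,0],0]])

```text
clock: 9.7
position: [0.5511, -0.2101, 0.2353]
eef_rot: [-3.141, -0.001, 2.883]
force: [0.6, -0.4, -0.8]
opening: 0.0253
grip_force: 30.0
```

Run:
```python
from h import *
s=telemetry.sense();print(s["force"].round(1),s["opening"],s["qpos"].round(2),s["position"])
sp=np.array([.5915,.260,.066])
plan(sp+[0,0,.032+.09],RC)
```

```text
[ 0.6 -0.4 -0.8] 0.025264985287620965 [-0.53  0.31  1.02  1.64 -0.26  1.35  1.84] [ 0.55106105 -0.2100726   0.23528173]
shift cm(tool0) [ 8.11 46.48  4.7 ] then turn deg [-0.05 -0.08 -0.12]
```

Call:
arm_command(motion=[[[0.7,3,0],[0,0,0],0],[[0.8,4.8,0],[0,0,0],0],[[0.8,4.8,0],[0,0,0],0],[[0.8,4.8,0],[0,0,0],0],[[0.8,4.8,0],[0,0,0],0],[[0.8,4.8,0],[0,0,0],0],[[0.8,4.8,0],[0,0,0],0],[[0.8,4.8,0],[0,0,0],0],[[0.8,4.8,0],[0,0,0],0],[[0.8,4,0],[0,0,0],0]])

```text
clock: 10.95
position: [0.59, 0.251, 0.2365]
eef_rot: [3.138, -0.002, 2.884]
force: [1.1, -0.0, -1.3]
opening: 0.0255
grip_force: 30.0
```

Call:
arm_command(motion=[[[0,1,0],[0,0,0],0],[[0,0,0],[0,0,0],0],[[0,0,0],[0,0,0],0]])

```text
clock: 11.32
position: [0.5931, 0.2572, 0.236]
eef_rot: [-3.141, -0.002, 2.882]
force: [-0.0, 0.0, -1.3]
opening: 0.025
grip_force: 30.0
```

Run:
```python
from h import *
s=telemetry.sense();print(s["force"].round(1),s["opening"],s["qpos"].round(2),s["position"])
sp=np.array([.5915,.260,.066])
plan(sp+[0,0,.032+.06],RC)
p,Rt=tool(); a=vision.get_image("scene"); w=vision.get_image("wrist")
f=lambda i,x,y:cv2.resize(i["pixels"][y:y+105,x:x+140,::-1],(400,300),interpolation=cv2.INTER_CUBIC)
cv2.imwrite("pics/c2.png",np.hstack([f(a,285,60),f(w,210,160)]))
x,y=RC.as_matrix()[:,0],RC.as_matrix()[:,1]
for n,c,q in(("scene",a,lambda P:proj(a,P)[0]),("wrist",w,lambda P:wproj(w,p,Rt,P))):
  for z in(.066,.083,.112): print(n,z,q(np.array([.5915,.26,z])).round(1))
  P=p-[0,0,.032]
  for h in(0,.015,.062): print(n,"rotor",h,q(P+[0,0,h]).round(1))
```

```text
[-0.   0.  -1.3] 0.025010001548031922 [-1.1   0.41  0.85  1.48 -0.31  1.39  1.07] [0.59314668 0.25719503 0.2360166 ]
shift cm(tool0) [0.22 0.23 7.8 ] then turn deg [-0.02 -0.11 -0.16]
scene 0.066 [353.7 149.9]
scene 0.083 [354.6 144.9]
scene 0.112 [356.1 136.2]
scene rotor 0 [361.6 107. ]
scene rotor 0.015 [362.5 101.7]
scene rotor 0.062 [365.6  84.4]
wrist 0.066 [282.8 188.1]
wrist 0.083 [282.9 191.9]
wrist 0.112 [283.1 199.5]
wrist rotor 0 [280.3 240. ]
wrist rotor 0.015 [280.3 249.4]
wrist rotor 0.062 [280.  289.5]
```

View pics/c2.png

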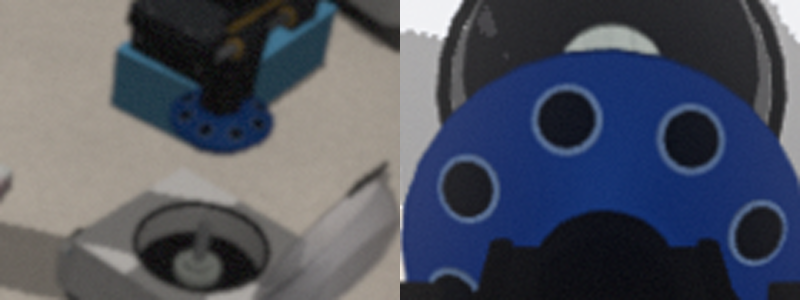

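The crops agree with the estimate: the bowl centre is at about scene (356,146) and wrist x 283.7, and the rotor hangs level and centred at scene (362.4,102.7). The spindle is about 0.2 cm and 0.3 cm off in tool x and y. I correct that and come down to just above the tip.

Call:
arm_command(motion=[[[0.2,0.3,0],[0,0,0],0],[[0,0,2],[0,0,0],0],[[0,0,2.5],[0,0,0],0],[[0,0,2.5],[0,0,0],0],[[0,0,1],[0,0,0],0],[[0,0,0],[0,0,0],0],[[0,0,0],[0,0,0],0],[[0,0,0],[0,0,0],0]])

```text
clock: 12.42
position: [0.5919, 0.263, 0.1561]
eef_rot: [-3.141, -0.002, 2.885]
force: [0.1, 0.1, -1.1]
opening: 0.0253
grip_force: 30.0
```

Run:
```python
from h import *
s=telemetry.sense();print(s["force"].round(1),s["torque"].round(2),s["position"])
plan([.592,.2605,.098],RC)
a=vision.get_image("scene");b=vision.get_image("top");p,Rt=tool();w=vision.get_image("wrist")
f=lambda i,x,y:cv2.resize(i["pixels"][y:y+60,x:x+80,::-1],(400,300),interpolation=cv2.INTER_CUBIC)
g=cv2.resize(w["pixels"][140:260,200:360,::-1],(400,300))
cv2.imwrite("pics/c3.png",np.hstack([f(a,315,100),g]))
for z in(.112,.083): print("scene",proj(a,[.592,.2605,z])[0],"w",wproj(w,p,Rt,[.592,.2605,z]))
for h in(0,.015):print("rotor scene",proj(a,p-[0,0,.032-h])[0],"w",wproj(w,p,Rt,p-[0,0,.032-h]))
```

```text
[ 0.1  0.1 -1.1] [-0.03 -0.01  0.  ] [0.59194404 0.26301486 0.15610856]
shift cm(tool0) [-0.08 -0.24  5.81] then turn deg [-0.04 -0.09  0.02]
scene [356.37366527 136.12551568] w [276.89494873 234.62636874]
scene [354.81987361 144.85413682] w [277.38804037 220.88163113]
rotor scene [357.35604192 131.88099877] w [280.34114435 240.00044485]
rotor scene [358.19831547 127.16214433] w [280.26794126 249.39144477]
```

View pics/c3.png

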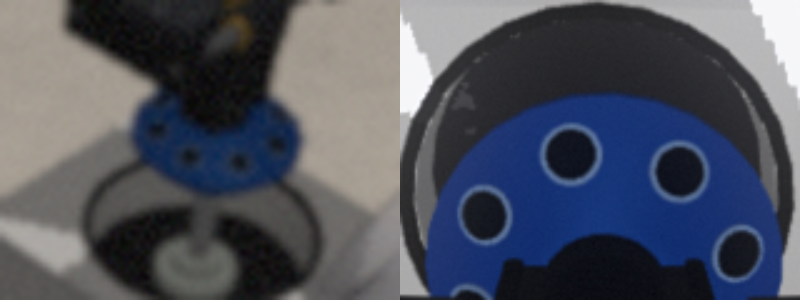

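The wrist crop shows the bowl at x≈278.6 and the rotor at x≈281.4, so a −0.24 cm tool-y correction is right. I'll check the fore-aft direction from the near rim edges.

Run:
```python
from h import *
p,Rt=tool();w=vision.get_image("wrist"); t=np.linspace(0,2*np.pi,181)
def ext(c,r):
    q=np.array([wproj(w,p,Rt,np.array(c)+r*np.array([np.cos(a),np.sin(a),0])) for a in t]); return q[:,0].min().round(1),q[:,0].max().round(1),q[:,1].min().round(1)
print("rim pred",ext([.592,.2605,.083],.0575),"obs 360..517.2, 140.8")
for h in(.013,.017): print("rotor pred",ext(p-[0,0,.032-h],.043),"obs 370..512.8, 177.6")
```

```text
rim pred (np.float64(203.5), np.float64(351.8), np.float64(145.4)) obs 360..517.2, 140.8
rotor pred (np.float64(210.4), np.float64(350.3), np.float64(178.2)) obs 370..512.8, 177.6
rotor pred (np.float64(209.1), np.float64(351.6), np.float64(179.7)) obs 370..512.8, 177.6
```

Fore-aft agrees within 1 mm. I apply the correction and start lowering.

Call:
arm_command(motion=[[[-0.1,-0.25,0],[0,0,0],0],[[0,0,0],[0,0,0],0],[[0,0,0.5],[0,0,0],0],[[0,0,0.5],[0,0,0],0],[[0,0,0.5],[0,0,0],0],[[0,0,0.5],[0,0,0],0],[[0,0,0],[0,0,0],0],[[0,0,0],[0,0,0],0]])

```text
clock: 13.62
position: [0.5918, 0.2601, 0.1353]
eef_rot: [-3.14, -0.002, 2.885]
force: [0.7, 0.2, -1.8]
opening: 0.0252
grip_force: 30.0
```

Run:
```python
from h import *
s=telemetry.sense();print(s["force"].round(1),s["torque"].round(2))
plan([.592,.2605,.098],RC)
```

```text
[ 0.7  0.2 -1.8] [-0.03 -0.09  0.02]
shift cm(tool0) [-0.02  0.05  3.73] then turn deg [-0.1  -0.14  0.  ]
```

Call:
arm_command(motion=[[[0,0,0.4],[0,0,0],0],[[0,0,0.4],[0,0,0],0],[[0,0,0.4],[0,0,0],0],[[0,0,0],[0,0,0],0]])

```text
clock: 14.12
position: [0.5925, 0.2599, 0.123]
eef_rot: [-3.14, -0.001, 2.885]
force: [7.0, -0.6, -2.0]
opening: 0.0252
grip_force: 30.0
```

Run:
```python
from h import *
s=telemetry.sense();print(s["force"].round(1),s["torque"].round(2))
plan([.592,.2605,.098],RC)
```

```text
[ 7.  -0.6 -2. ] [-0.2  -1.69  0.02]
shift cm(tool0) [0.06 0.05 2.5 ] then turn deg [-0.09 -0.05 -0.01]
```

A 7 N sideways push towards +x means the spindle sits slightly further forward, so I yield to it.

Call:
arm_command(motion=[[[-0.1,0,0],[0,0,0],0],[[0,0,0],[0,0,0],0],[[0,0,0],[0,0,0],0]])

```text
clock: 14.5
position: [0.5927, 0.2599, 0.1231]
eef_rot: [-3.14, -0.002, 2.885]
force: [4.2, -1.1, -1.9]
opening: 0.0251
grip_force: 30.0
```

Run:
```python
from h import *
s=telemetry.sense();print(s["force"].round(1),s["torque"].round(2))
plan([.592,.2605,.098],RC)
```

```text
[ 4.2 -1.1 -1.9] [-0.2  -1.22  0.03]
shift cm(tool0) [0.08 0.05 2.51] then turn deg [-0.1  -0.13  0.01]
```

Still 4 N, so another 1.5 mm the same way while lowering.

Call:
arm_command(motion=[[[-0.15,0,0],[0,0,0],0],[[0,0,0.2],[0,0,0],0],[[0,0,0.3],[0,0,0],0],[[0,0,0],[0,0,0],0]])

```text
clock: 15.0
position: [0.5935, 0.2596, 0.1176]
eef_rot: [-3.139, -0.004, 2.886]
force: [0.2, 0.2, -1.2]
opening: 0.0253
grip_force: 30.0
```

Run:
```python
from h import *
s=telemetry.sense();print(s["force"].round(1),s["torque"].round(2))
plan([.592,.2605,.098],RC)
```

```text
[ 0.2  0.2 -1.2] [-0.03 -0.01  0.04]
shift cm(tool0) [0.16 0.05 1.97] then turn deg [-0.13 -0.2   0.03]
```

Call:
arm_command(motion=[[[0,0,0.3],[0,0,0],0],[[0,0,0.3],[0,0,0],0],[[0,0,0.3],[0,0,0],0],[[0,0,0.3],[0,0,0],0],[[0,0,0.2],[0,0,0],0],[[0,0,0],[0,0,0],0]])

```text
clock: 15.75
position: [0.5939, 0.2595, 0.1041]
eef_rot: [-3.14, -0.003, 2.885]
force: [-0.4, -0.5, -2.1]
opening: 0.0252
grip_force: 30.0
```

Run:
```python
from h import *
s=telemetry.sense();print(s["force"].round(1),s["torque"].round(2))
plan([.592,.2605,.098],RC)
```

```text
[-0.4 -0.5 -2.1] [-0.03  0.01 -0.  ]
shift cm(tool0) [0.21 0.05 0.61] then turn deg [-0.11 -0.15  0.02]
```

Call:
arm_command(motion=[[[0,0,0.15],[0,0,0],0],[[0,0,0.15],[0,0,0],0],[[0,0,0.1],[0,0,0],0],[[0,0,0.1],[0,0,0],0],[[0,0,0],[0,0,0],0]])

```text
clock: 16.38
position: [0.594, 0.2595, 0.0992]
eef_rot: [-3.14, -0.003, 2.885]
force: [0.4, 1.1, -0.8]
opening: 0.025
grip_force: 30.0
```

Call:
arm_command(motion=[[[0,0,0.1],[0,0,0],0],[[0,0,0],[0,0,0],0]])

```text
clock: 16.62
position: [0.594, 0.2595, 0.0982]
eef_rot: [-3.14, -0.003, 2.885]
force: [-0.4, 0.4, -1.2]
opening: 0.0251
grip_force: 30.0
```

Not touching yet; 1 mm at a time until it makes contact.

Call:
arm_command(motion=[[[0,0,0.1],[0,0,0],0],[[0,0,0],[0,0,0],0]])

```text
clock: 16.88
position: [0.5941, 0.2596, 0.0973]
eef_rot: [-3.14, -0.002, 2.885]
force: [0.0, -1.2, -0.8]
opening: 0.0251
grip_force: 30.0
```

Call:
arm_command(motion=[[[0,0,0.1],[0,0,0],0],[[0,0,0],[0,0,0],0]])

```text
clock: 17.12
position: [0.5943, 0.2596, 0.0972]
eef_rot: [-3.141, -0.002, 2.885]
force: [-3.1, -0.2, 7.7]
opening: 0.0249
grip_force: 30.0
```

Contact: the upward force jumped to 7.7 N at z 0.0972, where the shoulder is expected. I release and withdraw straight up.

Call:
arm_command(motion=[[[0,0,0],[0,0,0],35],[[0,0,0],[0,0,0],50],[[0,0,0],[0,0,0],80],[[0,0,0],[0,0,0],80],[[0,0,-0.5],[0,0,0],80],[[0,0,-1.5],[0,0,0],80],[[0,0,-3],[0,0,0],80],[[0,0,-5],[0,0,0],80],[[0,0,-5],[0,0,0],80],[[0,0,0],[0,0,0],80]])

```text
clock: 18.38
position: [0.5967, 0.2597, 0.2518]
eef_rot: [3.138, 0.003, 2.885]
force: [-0.1, -0.1, -0.6]
opening: 0.07
grip_force: 0.0
```

Run:
```python
from h import *
s=telemetry.sense();print(s["force"].round(1),s["position"])
a=vision.get_image("scene");p,Rt=tool();w=vision.get_image("wrist")
t=np.linspace(0,2*np.pi,60); sp=np.array([.594,.2595,.066])
w["pixels"]=pp=w["pixels"].copy()
for h,r,c in((.015,.043,(255,0,0)),(.062,.013,(255,255,0))):
    q=np.array([wproj(w,p,Rt,sp+[r*np.cos(x),r*np.sin(x),h]) for x in t]); cv2.polylines(pp,[(q*16).astype(np.int32)],True,c,1,cv2.LINE_AA,4)
f=lambda i,x,y,k,l:cv2.resize(i["pixels"][y:y+l,x:x+k,::-1],(400,300),interpolation=cv2.INTER_CUBIC)
cv2.imwrite("pics/c4.png",np.hstack([f(a,315,100,80,60),f(w,200,150,160,120)]))
print(proj(a,[sp+[0,0,.015],sp+[0,0,.062]]))
```

```text
[-0.1 -0.1 -0.6] [0.59666111 0.25969733 0.25177688]
[[355.25665012 145.93026153]
 [357.81805467 131.65118054]]
```

View pics/c4.png

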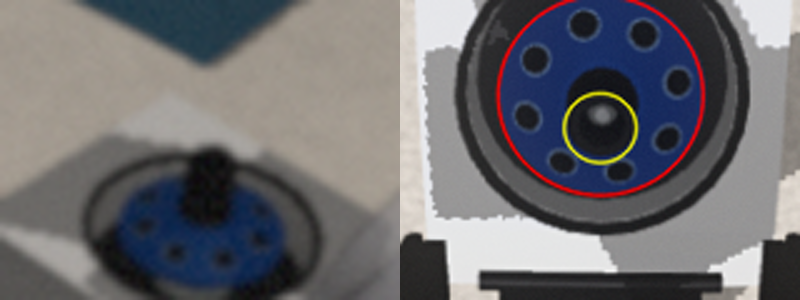

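The rotor sits level and home in the bowl. Its rim and knob match the predicted circles for the seated height (scene 355,146), and the gripper is clear above it. I hand the job in.

```bash
python3 -c "
from workcell import arm
print(arm.close_job())"
```

```text
the job is handed in; nothing more can be done
None
```

The blue rotor is seated level on the spindle's shoulder, knob up and released, and the job was handed in at about 18.5 s; I did not touch the strip rotor or anything else on the bench.

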